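# Balance a ballasted bar from the feed magazine on a post

## Task

Draw the bottom bar out of the feed magazine by its projecting end, so that the two bars above stay in the magazine. Hidden ballast makes the bar lopsided: a low trial lift shows where it balances, so that you can shift the grip there. Carry the bar level and set it on the small square pad of the balancing post so that it stays there level by itself, never letting it tip or hang steeply in the air, and leave the other things on the bench where they are.

Things in the scene. Friction and masses are not known exactly. Their poses are not given: they have to be found in the camera images.
- magazine: Fixed feed magazine: grey channel 46 mm wide (36 inside), 190 long, 60 high, feet to 43 mm either side. Origin on the bench under the stack's middle; y along the channel and out of its mouth, z up. Three bars lie in it lengthwise, one on another. Back wall and front gate hold the upper two; the bottom bar lies on the bench and passes under the gate.
- magazine_gate (a point): Lower edge of the magazine's front gate, middle of its outer face, 28 mm above the bench (y out of the mouth, z up). The gate ends 60 mm above the bench.
- bar_center (a point): Centre of the bottom bar, the one to take: steel tube 170 mm long (its y), 32 wide (x), 24 high (z), grey end caps; +y end starts 57 to 65 mm outside the gate. 0.34 to 0.40 kg. Hidden ballast fixed inside: it balances up to 40 mm from this centre along y, either way; nothing shows it. Held softly off balance it turns in the fingers, heavy end down; held firmly it puts a moment on the tool.
- bar_mid_center (a point): Centre of the second bar of the stack, same outside as the bottom bar; it drops to the bench inside the magazine when the bottom bar is drawn. It must stay in the magazine.
- bar_top_center (a point): Centre of the top bar of the stack, same outside; its upper face is 72 mm above the bench at the start. It must stay in the magazine.
- post_top (a point): Centre of the top face of the balancing post, 95 mm above the bench: flat square steel pad 20 x 20 mm, 12 mm thick (x, y along its edges, z up) on an 18 mm column with a round base 68 mm across, fixed to the bench. The bar may lie across it in any horizontal direction, underside on the pad.
- caliper: Bystander: steel vernier caliper, 72 x 210 x 16 mm, lying on the bench. Origin at the centre of its underside. Not to be disturbed.
- marker: Bystander: black and white marker pen, 119 mm long, 15 mm thick, lying on the bench. Origin at the centre of its underside. Not to be disturbed.
- tape_roll: Bystander: roll of yellow tape, 58 mm across, 19 mm high, lying flat. Origin at the centre of its underside. Not to be disturbed.
- housing_3: Bystander: small machined aluminium housing, 30 x 49 x 37 mm. Origin at the centre of its underside. Not to be disturbed.
- plug_gauge: Bystander: double-ended steel plug gauge, 107 mm long, 17 mm thick, lying on the bench. Origin at the centre of its underside. Not to be disturbed.

How it is judged:
On the way, in this order (a step that is already met when the one before it is completed fails the run):
1. the bottom bar is drawn clear of the magazine and the two others are still in it (y of bar_center in the frame of magazine above 0.18 m and height (world z) of bar_center below 0.04 m and x of bar_mid_center in the frame of magazine between -0.012 and 0.012 m and y of bar_mid_center in the frame of magazine between -0.02 and 0.02 m and x of bar_top_center in the frame of magazine between -0.012 and 0.012 m and y of bar_top_center in the frame of magazine between -0.02 and 0.02 m), for 0.1 s.
2. the bar is lifted clear of the bench and held level (height (world z) of bar_center above 0.06 m and angle between bar_center's own z axis and vertical below 0.12 rad), for 0.2 s.
At the end, for the whole second after the job is handed in: The bar rests on the post's pad alone, its centre 12 mm (within 4 mm) above the pad and within 60 mm of it sideways, level within 0.06 rad, released and at rest; the two other bars are in the magazine, within 12 mm across and 20 mm along of its middle (horizontal distance between bar_center and post_top below 0.06 m and z of bar_center in the frame of post_top between 0.008 and 0.016 m and angle between bar_center's own z axis and vertical below 0.06 rad and contact force between bar and post above 1.5 N and linear speed of bar below 0.01 m/s and angular speed of bar below 0.05 rad/s and x of bar_mid_center in the frame of magazine between -0.012 and 0.012 m and y of bar_mid_center in the frame of magazine between -0.02 and 0.02 m and x of bar_top_center in the frame of magazine between -0.012 and 0.012 m and y of bar_top_center in the frame of magazine between -0.02 and 0.02 m); the robot touches nothing.
It fails at once if the bar tips or hangs steeper than 0.4 rad with its centre more than 70 mm above the bench (height (world z) of bar_center above 0.07 m and angle between bar_center's own z axis and vertical above 0.4 rad).
It fails at once if a bystander is moved more than 40 mm (distance of any of caliper, marker, tape_roll, housing_3, plug_gauge from where it was at the start of the episode above 0.04 m).
It also fails if it takes over 72 s, if anything falls off the work surface, if the arm or the gripper's body presses on something with over 40 N, if the wrist force passes 120 N, or if a joint passes its speed limit or range.

## Robot

A 6-joint arm with a two-finger parallel gripper is mounted at the origin on a cart in front of the work surface, level with it; the furniture and walls round the work are solid. World frame = base frame: x ahead of the robot, y to its left, z up, the work surface at z = 0. Lengths are in m, angles in rad, forces in N, time in s.
With the tool pointing down it reaches from about 0.425 to 0.95 m from the base axis. Payload 3.5 kg.
Tool frame: the origin (TCP) lies at the very end of the fingers, on their centre line; the grasp point (between the pads) lies 19 mm behind it; z points along the fingers, y is the line along which they close (so a half turn about z gives the same grasp; the last joint's range is limited). The gripper opens to 85 mm and grips with 20 to 120 N. Pads are 22 mm wide; open, the fingers measure 114 mm over their backs; the gripper's body (76 mm by 85 mm) begins 54 mm behind the grasp point. The pads swing forward as they close: fully open they stand 13 mm farther back than shut.
Start: joints at [-1.453, 0.286, 1.577, -0, 1.279, -0.15], TCP at [0.179, -0.651, 0.231] pointing down, gripper open.
Joint ranges: [-2.77, 2.77], [-0.9, 2.22], [0.21, 2.48], [-1.53, 4.67], [0.24, 2.81], [-2.84, 2.84]. Speed limits (rad/s): [2.79, 2.79, 3.14, 3.14, 3.14, 3.14].

## Interface

Orientations are given as a unit quaternion [x, y, z, w].
In Python, from plant import ctrl gives the robot as it stands.
- The arm moves only by the tool carry_out, never from a script. Its argument "deltas" is one flat list of numbers, 6 for each row, row after row: the shift along the tool's x, y, z in m, then the turn, a rotation vector about the tool's x, y, z in rad. A call has 1 to 5 rows; each row is the pose to reach, as a shift and turn from the pose commanded when the call began, along the tool's axes at that moment; what a row does not reach only later rows make up. A row lasts 1/8 s, in which the tool goes at most 62.5 mm and 10.7 degrees, less where a joint would pass 70% of its speed; a pose out of reach is approached as far as the arm can. A call with a gripper value outside its range is refused whole. "grip" is the opening in per cent of the stroke, from 0 (shut) to 100 (fully open), set as the call begins (left out, the last holds). The fingers move at their own pace and stop on an object; "grip_force" is the grip in N (left out, the last holds). Time passes only in rows, so rows that repeat a pose let the fingers close. It gives the time, the measured TCP pose, the force, the opening and the grip force at its end, in the units of the state.
- ctrl.get_state(): the state, without advancing time (a new reading comes with each control period).
- ctrl.read_camera(name): name is "scene" or "top" or "wrist"; returns (picture, depth): 384x512x3 uint8, red, green, blue; 384x512 float32, m along the optical axis (not along the pixel's ray), 0 where there is no reading.
- ctrl.camera_model(name): a dict with "intrinsics" (3x3 intrinsics, pixels), "extrinsics" (4x4, takes a point from world to camera coordinates); the wrist camera has in their place "hand_eye" (4x4, takes a point from camera to tool coordinates, whose origin is the TCP and whose axes are the flange's). Camera axes: x right, y down, z forward; pixel columns grow to the right and rows downward; lengths in m; the calibration is good to about 2 mm. A picture is of the moment at which its call begins: read the wrist's pose just before it. camera_model takes no time and is no camera call.
- ctrl.sign_off(): hands the job in; it is judged then, once.
Trained networks look in the newest picture that a camera, given by its name, has taken for a name from the list of things; names that differ only in an ending like _2 or _b are one class to them, and where a whole thing is asked for, a point or a joint stands for the part that bears it (a point fixed in the world has none). Each returns a list of dicts, best first, with "score" (0 to 1); they miss things now and then, are a little off and sometimes report something else, mostly with a low value. They report only what shows in the picture. A call takes as long as a camera call.
- ctrl.find_in(camera, query): "uv" ([column, row] in pixels, amid what is visible of it).
The state is a dict: "time": time; "qpos": joint angles; "dq": joint speeds; "joint_efforts": joint torques, N m; "eef_pos": TCP position; "tcp_rot": TCP orientation; "contact_force": force on the tool from outside, world axes, zero at the start; "wrist_torque": the same for the moment, N m; "opening": opening from 0.0 (shut) to 1.0 (fully open); "finger_force": force on a finger pad.
Only numpy, scipy, OpenCV 4.12 (cv2) and the standard library are available. Lean on these libraries where they do the work, as an engineer would, in place of code of your own. Each camera call takes 0.05 s, during which the arm holds its last target. There are 200 camera calls.

## Working session

There is one attempt and no reset: what is moved stays moved. The work goes in short steps, Python scripts to look and compute and a tool call to move; the robot and the scene stay as the last step left them, time stands still between calls to the robot, and variables do not carry over. Pictures are saved under pics/ and viewed, at most 10 in all, crops included, and the job is handed in when it is done.

Besides the shell and the picture viewer there is one more tool, called after "Call:" by a JSON object that holds its "op" and its "data". carry_out: Moves the arm, as the interface text tells. Its arguments: {"type":"object","properties":{"deltas":{"type":"array"},"grip":{"type":"number"},"grip_force":{"type":"number"}},"required":["deltas"]}

```bash
mkdir -p pics; cat > h.py <<'E'
import numpy as np, cv2
from plant import ctrl
from scipy.spatial.transform import Rotation as R
def cam(n):
    s=ctrl.get_state(); p,d=ctrl.read_camera(n); m=ctrl.camera_model(n); K=np.array(m["intrinsics"])
    if n=="wrist":
        T=np.eye(4);T[:3,:3]=R.from_quat(s["tcp_rot"]).as_matrix();T[:3,3]=s["eef_pos"];T=T@np.array(m["hand_eye"])
    else: T=np.linalg.inv(np.array(m["extrinsics"]))
    v,u=np.mgrid[:384,:512]
    P=np.stack([(u-K[0,2])/K[0,0]*d,(v-K[1,2])/K[1,1]*d,d],-1)@T[:3,:3].T+T[:3,3]
    P[d==0]=np.nan
    return p,d,P,K,T
def save(n,p): cv2.imwrite("pics/"+n+".png",p[:,:,::-1])
def at(P,uv):
    u,v=np.round(uv).astype(int); return np.nanmedian(P[max(v-2,0):v+3,max(u-2,0):u+3].reshape(-1,3),axis=0).round(4)
E
python3 - <<'E'
from h import *
s=ctrl.get_state();print(s)
for n in("top","scene"):
    p,d,P,K,T=cam(n);save(n,p);np.save(n+"P.npy",P);print(n,T[:3,3].round(3))
    for q in ["magazine","magazine_gate","bar_center","bar_top_center","post_top","caliper","marker","tape_roll","housing_3","plug_gauge"]:
        for r in ctrl.find_in(n,q)[:2]: print(q,np.round(r["uv"]),round(r["score"],2),at(P,r["uv"]))
a=cv2.hconcat([cv2.imread("pics/top.png")]);
E
```

```text
{'time': 0.0, 'qpos': array([-1.45300408e+00,  2.87193487e-01,  1.57817085e+00, -1.06316212e-06,
        1.27857858e+00, -1.50001892e-01]), 'dq': array([-0.00112677,  0.00157812, -0.00129611, -0.00049907,  0.00123434,
       -0.00090599]), 'joint_efforts': array([-3.38397820e-05, -4.05977654e+01, -2.92628145e+01, -9.49890637e-05,
        5.81375265e-03,  2.01664371e-06]), 'eef_pos': array([ 0.17855816, -0.65028136,  0.22993194]), 'tcp_rot': array([ 9.91048467e-01,  1.33497394e-01,  1.84156953e-05, -1.17498914e-03]), 'contact_force': array([-0.84819915,  0.14812753,  1.1095325 ]), 'wrist_torque': array([ 0.02122542, -0.01664533, -0.00261854]), 'finger_force': 0.0, 'opening': 1.0030809824609377}
top [0.425 0.01  0.951]
magazine [338. 180.] 0.69 [ 0.5103 -0.2164  0.0672]
magazine_gate [338. 177.] 0.56 [ 0.5166 -0.2139  0.0713]
bar_center [295. 178.] 0.65 [ 0.5202 -0.1109  0.0237]
bar_center [335. 179.] 0.58 [ 0.5115 -0.2067  0.0702]
post_top [185. 198.] 0.71 [0.4699 0.1785 0.0235]
caliper [306. 241.] 0.86 [ 0.352  -0.1384  0.0104]
caliper [193. 142.] 0.7 [0.6207 0.1612 0.0186]
marker [2
[... 244 characters left out ...]
g_gauge [170. 137.] 0.49 [0.6358 0.2229 0.0151]
plug_gauge [333. 181.] 0.26 [ 0.5084 -0.2042  0.0597]
scene [0.033 0.558 0.561]
magazine [301. 182.] 0.84 [ 0.4985 -0.2047  0.0344]
magazine_gate [301. 183.] 0.78 [ 0.4984 -0.205   0.031 ]
bar_center [278. 201.] 0.59 [ 0.4971 -0.1003  0.0261]
bar_center [298. 166.] 0.15 [ 0.517  -0.2139  0.0742]
bar_top_center [298. 164.] 0.74 [ 0.5233 -0.2232  0.0743]
post_top [201. 266.] 0.62 [0.4717 0.1928 0.0287]
caliper [330. 226.] 0.94 [ 0.352  -0.1126  0.0104]
marker [284. 261.] 0.78 [0.3617 0.0617 0.0157]
tape_roll [160. 235.] 0.97 [0.6429 0.1671 0.0071]
housing_3 [195. 212.] 0.62 [0.6282 0.0642 0.0211]
plug_gauge [143. 249.] 0.85 [0.618  0.2282 0.0155]
```

View pics/top.png

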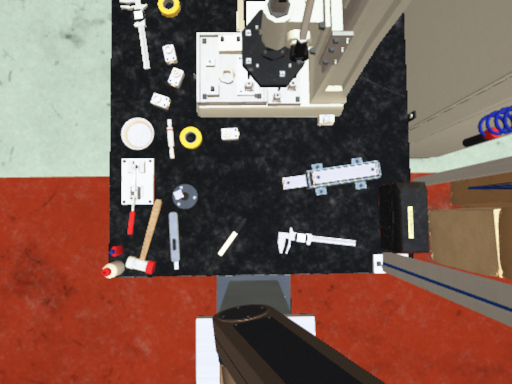

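View pics/scene.png

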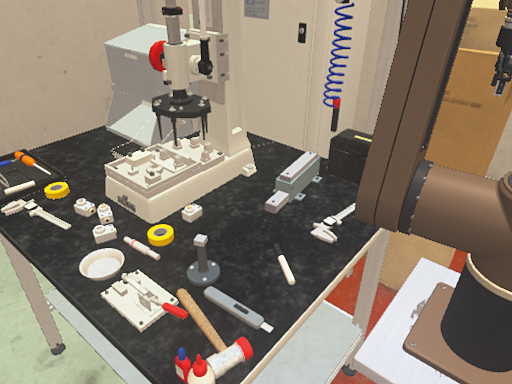

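The top view shows the magazine at (345,175) with its mouth pointing left and the bar end at (295,182). The post is at (185,195), and the marker (232,240) and caliper (315,240) lie nearer the robot.

```bash
python3 - <<'E'
from h import *
for n in("top","scene"):
    P=np.load(n+"P.npy"); X,Y,Z=P[...,0],P[...,1],P[...,2]
    def fit(name,m):
        q=P[m]; 
        if len(q)<5: print(n,name,len(q));return
        r=cv2.minAreaRect((q[:,:2]*1000).astype(np.float32)); print(n,name,len(q),"mean",q.mean(0).round(4),"rect",np.round(r[0],1),np.round(r[1],1),round(r[2],1), "z",np.percentile(q[:,2],[5,50,95]).round(4))
    reg=(X>.42)&(X<.6)&(Y>-.35)&(Y<-.05)
    fit("top bar",reg&(Z>.066)&(Z<.085))
    fit("end",reg&(Z>.017)&(Z<.034)&(Y>-.155))
    fit("pad",(X>.42)&(X<.55)&(Y>.1)&(Y<.25)&(Z>.088)&(Z<.105))
    fit("base",(X>.42)&(X<.55)&(Y>.1)&(Y<.25)&(Z>.005)&(Z<.04))
# arm clear: top picture annotate
p=cv2.imread("pics/top.png"); c=cv2.resize(p[140:260,150:400],None,fx=3.2,fy=3.2,interpolation=cv2.INTER_CUBIC); cv2.imwrite("pics/topc.png",c)
E
```

```text
top top bar 925 mean [ 0.5214 -0.2429  0.0718] rect [ 516.4 -260.7] [219.1 112.6] 66.4 z [0.0686 0.0715 0.0757]
top end 293 mean [ 0.5117 -0.1101  0.0235] rect [ 509.7 -115.2] [41.1 74.7] 7.1 z [0.0204 0.0234 0.0263]
top pad 73 mean [0.477  0.1838 0.0941] rect [477.3 183.9] [20.1 19.6] 21.6 z [0.0902 0.0942 0.0966]
top base 468 mean [0.4697 0.1874 0.0105] rect [465.8 198.9] [ 67.3 104.5] 38.8 z [0.0063 0.0097 0.0162]
scene top bar 572 mean [ 0.5054 -0.253   0.0738] rect [ 512.8 -261.5] [223.7 112.4] 67.2 z [0.0675 0.074  0.0817]
scene end 278 mean [ 0.5063 -0.1117  0.0253] rect [ 507.7 -113.3] [44.6 76.2] 8.5 z [0.0189 0.0256 0.0317]
scene pad 117 mean [0.4725 0.1873 0.0947] rect [474.8 185. ] [20.8 23.3] 21.7 z [0.0893 0.0959 0.0974]
scene base 702 mean [0.4651 0.1934 0.0135] rect [471.3 186. ] [ 74.2 130.6] 23.3 z [0.0079 0.012  0.0292]
```

View pics/topc.png

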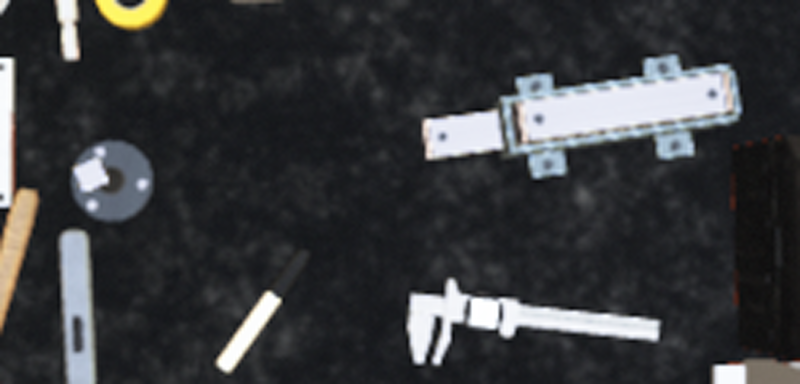

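```bash
cat >> h.py <<'E'
def plan(x,y,z,yawdeg):
    """tool-frame shift and turn about z to reach world xyz with tool x at yaw, pointing down"""
    s=ctrl.get_state(); r=R.from_quat(s["tcp_rot"]); a=np.deg2rad(yawdeg)
    g=R.from_matrix(np.array([[np.cos(a),np.sin(a),0],[np.sin(a),-np.cos(a),0],[0,0,-1]]))
    sh=r.inv().apply(np.array([x,y,z])-s["eef_pos"]); tv=(r.inv()*g).as_rotvec()
    print("shift",sh.round(4),"turn",tv.round(4)); return sh,tv
E
python3 - <<'E'
from h import *
P=np.load("topP.npy");X,Y,Z=P[...,0],P[...,1],P[...,2]
m=(Y<-.33)&(Y>-.6)&(X>.25)&(X<.65); print("box", np.nanpercentile(Z[m],[50,90,99]), np.nanmax(X[m&(Z>.05)]),np.nanmin(X[m&(Z>.05)]))
P=P.reshape(-1,3); a=np.deg2rad(7.5)
for n in("top","scene"):
    Q=np.load(n+"P.npy").reshape(-1,3)
    for ang in(6.5,7.5,8.5):
        a=np.deg2rad(ang);u=np.array([-np.sin(a),np.cos(a)]);v=np.array([np.cos(a),np.sin(a)])
        m=(Q[:,2]>.018)&(Q[:,2]<.032)&(Q[:,0]>.45)&(Q[:,0]<.56)&(Q[:,1]>-.13)&(Q[:,1]<-.05)
        print(n,ang,"along",np.percentile(Q[m,:2]@u,[2,98]).round(4),"across",np.percentile(Q[m,:2]@v,[2,50,98]).round(4))
plan(.513,-.11,.23,97.5)
E
```

```text
box [0.13020801 0.42176618 0.47112799] 0.6499930606324009 0.26848710685570665
top 6.5 along [-0.1869 -0.1355] across [0.4808 0.4961 0.5114]
top 7.5 along [-0.1955 -0.1442] across [0.4778 0.4932 0.5084]
top 8.5 along [-0.2041 -0.1528] across [0.4749 0.49   0.5056]
scene 6.5 along [-0.1854 -0.1326] across [0.477  0.4912 0.5084]
scene 7.5 along [-0.1941 -0.1411] across [0.4742 0.4888 0.5058]
scene 8.5 along [-0.2029 -0.1495] across [0.4709 0.4861 0.5028]
shift [ 0.4656 -0.4332  0.0013] turn [ 0.      0.     -1.4339]
```

```bash
python3 - <<'E'
from h import *
P=np.load("topP.npy")
for r in range(170,310,12): print(r,[tuple(int(1000*t) if t==t else None for t in P[r,c]) for c in range(375,500,14)])
E
```

```text
170 [(533, -309, 70), (542, -375, -3), (541, -412, 0), (644, -863, -849), (644, -940, -855), (643, -1012, -852), (592, -837, -441), (584, -854, -380), (571, -836, -274)]
182 [(509, -335, -3), (508, -372, 0), (498, -360, 114), (497, -394, 115), (565, -840, -668), (581, -1014, -860), (571, -1030, -764), (561, -1030, -655), (552, -1028, -556)]
194 [(476, -332, 0), (471, -342, 72), (468, -352, 131), (467, -385, 132), (517, -927, -841), (517, -1010, -857), (512, -1030, -767), (505, -1022, -647), (499, -1024, -553)]
206 [(443, -331, 1), (441, -343, 68), (439, -351, 129), (439, -385, 128), (455, -929, -849), (454, -1003, -850), (454, -1078, -851), (452, -1121, -804), (449, -1125, -705)]
218 [(410, -329, 1), (411, -337, 78), (411, -350, 130), (411, -384, 129), (394, -905, -809), (395, -908, -685), (397, -900, -561), (397, -909, -479), (398, -907, -391)]
230 [(377, -330, -1), (380, -342, 64), (383, -348, 131), (382, -382, 130), (332, -913, -827), (339, -902, -679), (344, -902, -569), (348, -907, -480), (351, -911, -400)]
242 [(345, -328, 0), (350, -342, 62), (355, -348, 128), (354, -381, 130)
[... 239 characters left out ...]
 -491), (257, -913, -411)]
266 [(282, -323, 8), (287, -345, 47), (299, -344, 133), (310, -344, 203), (318, -344, 262), (319, -368, 269), (183, -916, -605), (197, -916, -505), (209, -918, -421)]
278 [(91, -624, -850), (90, -696, -850), (272, -343, 135), (286, -340, 211), (295, -343, 261), (304, -343, 311), (312, -344, 354), (318, -346, 389), (319, -362, 398)]
290 [(31, -622, -849), (31, -691, -842), (28, -765, -848), (27, -837, -846), (272, -342, 262), (284, -339, 318), (291, -343, 354), (300, -342, 394), (307, -343, 426)]
302 [(-27, -618, -844), (-31, -694, -855), (-33, -767, -856), (-34, -838, -854), (-34, -908, -849), (-36, -981, -850), (271, -343, 352), (282, -339, 397), (288, -343, 424)]
```

```bash
python3 - <<'E'
from h import *
P=np.load("topP.npy");
m=(P[...,1]<-.3)&(P[...,1]>-.42)&(P[...,0]>.2)&(P[...,0]<.4)&(P[...,2]>.1)
q=P[m];print("top",np.nanmin(q,0),np.nanmax(q,0))
m=(P[...,2]>.14)&(P[...,0]<.68);
for z in np.arange(.14,.9,.06):
    k=m&(P[...,2]>z)&(P[...,2]<z+.06)
    if k.sum()>3: print(z.round(2),k.sum(),np.nanpercentile(P[k],[1,99],axis=0).round(2).tolist())
S=np.load("sceneP.npy"); m=(S[...,1]<-.3)&(S[...,1]>-.42)&(S[...,0]>.2)&(S[...,0]<.36)&(S[...,2]>.02);print("scene",m.sum(),S[m][::40].round(2).tolist()[:20])
M=np.array(ctrl.camera_model("scene")["extrinsics"]);K=np.array(ctrl.camera_model("scene")["intrinsics"])
for z in(0,.2,.4,.6):
    c=M@[.3,-.36,z,1];print(z,(K@c[:3]/c[2])[:2].round(),c[2])
p,d,W,_,_=cam("wrist");save("w0",p)
E
```

```text
top [ 0.26848711 -0.41361141  0.10013726] [ 0.3998431  -0.33791423  0.47909294]
0.14 735 [[0.23, -0.59, 0.14], [0.66, 0.05, 0.2]]
0.2 987 [[0.12, -0.56, 0.2], [0.65, 0.08, 0.26]]
0.26 1556 [[0.11, -0.36, 0.26], [0.32, 0.08, 0.32]]
0.32 1825 [[0.17, -0.36, 0.32], [0.32, 0.06, 0.38]]
0.38 2433 [[0.18, -0.36, 0.38], [0.32, 0.04, 0.44]]
0.44 2585 [[0.2, -0.35, 0.44], [0.32, 0.02, 0.5]]
0.5 2294 [[0.22, -0.12, 0.5], [0.25, 0.01, 0.56]]
0.56 331 [[0.24, -0.13, 0.56], [0.25, -0.06, 0.58]]
scene 0 []
0 [392. 195.] 1.0410190942170683
0.2 [408. 126.] 0.9340551481366177
0.4 [429.  41.] 0.8270912020561672
0.6 [455. -70.] 0.7201272559757166
```

View pics/w0.png

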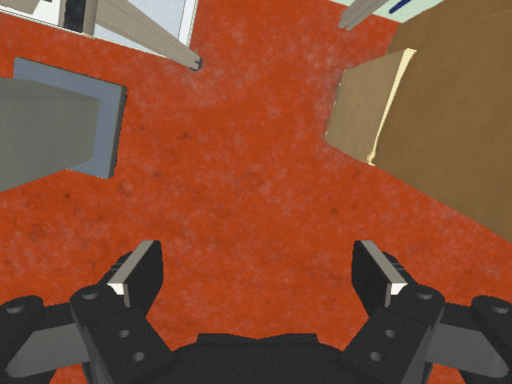

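The wrist view shows the floor beside the bench, with the table corner and leg at (195,65). The top camera found a column near (0.30,-0.36) that stands in the sweep, so I'll tilt the wrist toward it to see how tall it is.

Call:
{"op": "carry_out", "data": {"deltas": [0, 0, -0.03, 0.18, 0, 0, 0, 0, -0.06, 0.36, 0, 0, 0, 0, -0.09, 0.54, 0, 0, 0, 0, -0.12, 0.72, 0, 0, 0, 0, -0.15, 0.9, 0, 0]}}

```text
time: 1.78
eef_pos: [0.1787, -0.6513, 0.3828]
tcp_rot: [0.891, 0.12, -0.058, -0.433]
contact_force: [-0.3, -0.7, 0.1]
opening: 1.001
finger_force: 0.0
```

```bash
python3 - <<'E'
from h import *
s=ctrl.get_state();print(s["time"],s["qpos"].round(3),s["eef_pos"].round(3),s["tcp_rot"].round(3))
p,d,W,K,T=cam("wrist");save("w1",p);np.save("w1P.npy",W);print("cam",T.round(2).tolist(),K[0,0])
m=(W[...,1]<-.32)&(W[...,1]>-.44)&(W[...,0]>.22)&(W[...,0]<.36)
v,u=np.nonzero(m);print(m.sum(),u.min(),u.max(),v.min(),v.max(),np.nanmin(W[m],0),np.nanmax(W[m],0))
E
```

```text
1.775 [-1.419  0.725  0.872 -0.142  2.442 -0.18 ] [ 0.179 -0.651  0.383] [ 0.891  0.12  -0.058 -0.433]
cam [[0.16, -0.87, -0.46, 0.27], [-0.6, -0.46, 0.66, -0.74], [-0.79, 0.17, -0.59, 0.47], [0.0, 0.0, 0.0, 1.0]] 317.54913976578587
12701 79 511 0 87 [ 0.22004235 -0.43259233 -0.8557889 ] [ 0.35999938 -0.32000205  0.39896967]
```

View pics/w1.png

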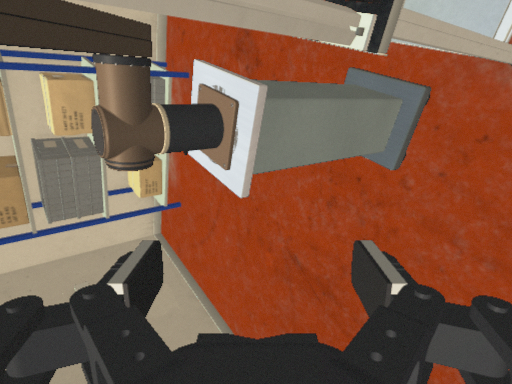

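The wrist view (image left is up) shows the robot base and shoulder at (120–230,120) and a tall column running along the top edge. It's taller than the arm can pass, so I'll retract the tool to r≈0.30 m and sweep round inside it.

```bash
cat >> h.py <<'E'
def rows(wps):
    s=ctrl.get_state(); print("t",round(s["time"],2),"q",s["qpos"].round(2),"p",s["eef_pos"].round(4)); r=R.from_quat(s["tcp_rot"]); o=[]
    for x,y,z,yd in wps:
        a=np.deg2rad(yd); g=R.from_matrix(np.array([[np.cos(a),np.sin(a),0],[np.sin(a),-np.cos(a),0],[0,0,-1]]))
        o+= [*(r.inv().apply(np.array([x,y,z])-s["eef_pos"])).round(3),*(r.inv()*g).as_rotvec().round(3)]
    print([float(v)+0. for v in o])
E
python3 - <<'E'
from h import *
rows([(.13,-.45,.34,15.4)])
E
```

```text
t 1.82 q [-1.42  0.73  0.87 -0.14  2.45 -0.18] p [ 0.1789 -0.6522  0.3812]
[0.006, -0.095, 0.19, -0.911, -0.001, -0.001]
```

Call:
{"op": "carry_out", "data": {"deltas": [0.001, -0.02, 0.04, -0.18, 0, 0, 0.002, -0.04, 0.08, -0.36, 0, 0, 0.003, -0.06, 0.12, -0.54, 0, 0, 0.005, -0.08, 0.155, -0.72, 0, 0, 0.006, -0.095, 0.19, -0.9, 0, 0]}}

```text
time: 2.45
eef_pos: [0.1294, -0.4481, 0.3385]
tcp_rot: [0.991, 0.133, 0.0, 0.006]
contact_force: [-1.1, 0.2, 1.8]
opening: 0.998
finger_force: 0.0
```

```bash
python3 - <<'E'
from h import *
c=lambda an,yd:(.30*np.cos(np.deg2rad(an)),.30*np.sin(np.deg2rad(an)),.30,yd)
rows([(.115,-.40,.327,15.4),(.1,-.345,.313,15.4),c(-74.5,15.4),c(-66,24),c(-57.5,33)])
E
```

```text
t 2.45 q [-1.51 -0.26  1.94  0.    1.45 -0.21] p [ 0.1294 -0.4481  0.3385]
[-0.001, -0.05, 0.011, 0.011, 0.001, -0.001, -0.001, -0.107, 0.024, 0.011, 0.001, -0.001, -0.005, -0.167, 0.037, 0.011, 0.001, -0.001, 0.039, -0.17, 0.037, 0.011, 0.002, -0.151, 0.082, -0.18, 0.036, 0.011, 0.003, -0.308]
```

Call:
{"op": "carry_out", "data": {"deltas": [-0.001, -0.05, 0.011, 0.011, 0, 0, -0.002, -0.107, 0.024, 0.011, 0, 0, -0.005, -0.167, 0.037, 0.011, 0, 0, 0.039, -0.17, 0.037, 0.011, 0, -0.151, 0.082, -0.18, 0.037, 0.011, 0, -0.308]}}

```text
time: 3.08
eef_pos: [0.1608, -0.253, 0.3003]
tcp_rot: [0.959, 0.284, -0.001, -0.003]
contact_force: [1.4, -0.6, 0.1]
opening: 0.998
finger_force: 0.0
```

```bash
python3 - <<'E'
from h import *
c=lambda an,yd:(.30*np.cos(np.deg2rad(an)),.30*np.sin(np.deg2rad(an)),.30,yd)
rows([c(-49,42),c(-40,52),c(-31,62),c(-22,72),c(-14,82)])
E
```

```text
t 3.08 q [-1.35 -0.71  2.29 -0.    1.57 -0.35] p [ 0.1608 -0.253   0.3003]
[0.045, -0.003, 0.0, -0.005, -0.001, -0.158, 0.091, -0.013, 0.0, -0.005, -0.001, -0.332, 0.134, -0.03, 0.0, -0.005, -0.002, -0.507, 0.175, -0.054, 0.001, -0.005, -0.002, -0.681, 0.208, -0.08, 0.001, -0.005, -0.003, -0.856]
```

Call:
{"op": "carry_out", "data": {"deltas": [0.045, -0.003, 0, -0.005, 0, -0.158, 0.091, -0.013, 0, -0.005, 0, -0.332, 0.134, -0.03, 0, -0.005, 0, -0.507, 0.175, -0.054, 0, -0.005, 0, -0.68, 0.208, -0.08, 0, -0.005, 0, -0.856]}}

```text
time: 3.7
eef_pos: [0.2923, -0.0716, 0.3015]
tcp_rot: [0.753, 0.659, 0.003, -0.001]
contact_force: [0.9, -0.6, 0.6]
opening: 1.0
finger_force: 0.0
```

```bash
python3 - <<'E'
from h import *
rows([(.34,-.08,.30,90),(.39,-.085,.29,97.5),(.44,-.09,.28,97.5),(.48,-.095,.26,97.5),(.48,-.1,.24,97.5)])
E
```

```text
t 3.7 q [-0.59 -0.71  2.29  0.01  1.56 -0.45] p [ 0.2923 -0.0716  0.3015]
[-0.002, 0.048, 0.002, 0.002, -0.006, -0.133, 0.0, 0.099, 0.012, 0.003, -0.006, -0.264, 0.001, 0.149, 0.022, 0.003, -0.006, -0.264, 0.001, 0.189, 0.042, 0.003, -0.006, -0.264, -0.004, 0.19, 0.062, 0.003, -0.006, -0.264]
```

Call:
{"op": "carry_out", "data": {"deltas": [-0.002, 0.048, 0.002, 0.002, -0.006, -0.133, 0, 0.099, 0.012, 0.003, -0.006, -0.264, 0, 0.149, 0.022, 0.003, -0.006, -0.264, 0, 0.189, 0.042, 0.003, -0.006, -0.264, -0.004, 0.19, 0.062, 0.003, -0.006, -0.264]}}

```text
time: 4.32
eef_pos: [0.4812, -0.1031, 0.2382]
tcp_rot: [0.661, 0.75, -0.0, -0.001]
contact_force: [-1.2, 0.4, 0.0]
opening: 1.003
finger_force: 0.0
```

```bash
python3 - <<'E'
from h import *
rows([(.508,-.099,.004,97.5)])
p,d,W,K,T=cam("wrist");save("w2",p);np.save("w2P.npy",W);print("cam",T.round(2).tolist())
Q=W.reshape(-1,3)
for zl,zh,n in((.018,.032,"bar end"),(.066,.082,"top bar")):
    m=(Q[:,2]>zl)&(Q[:,2]<zh)&(Q[:,0]>.44)&(Q[:,0]<.58)&(Q[:,1]>(-.14 if n=="bar end" else -.3))&(Q[:,1]<-.03)
    q=Q[m]; r=cv2.minAreaRect((q[:,:2]*1000).astype(np.float32));print(n,len(q),q.mean(0).round(4),r)
E
```

```text
t 4.33 q [-0.42 -0.13  2.01  0.    1.27 -0.54] p [ 0.4812 -0.1031  0.2382]
[0.0, 0.028, 0.234, -0.002, -0.002, -0.005]
cam [[0.99, 0.12, 0.03, 0.47], [0.13, -0.96, -0.27, -0.03], [-0.0, 0.27, -0.96, 0.38], [0.0, 0.0, 0.0, 1.0]]
bar end 1555 [ 0.5077 -0.1077  0.0236] ((510.33355712890625, -108.12393188476562), (36.811317443847656, 65.30731201171875), 7.64434814453125)
top bar 3428 [ 0.5212 -0.2133  0.0714] ((522.6117553710938, -220.04969787597656), (31.916118621826172, 147.4137420654297), 7.648748874664307)
```

View pics/w2.png

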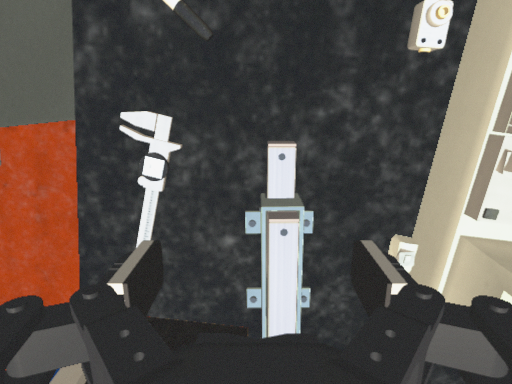

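The wrist view shows the bar end at (282,145) down to the gate at (282,200), with the upper bar below and the caliper and marker well off to the side. I'll descend over the projecting end.

Call:
{"op": "carry_out", "data": {"deltas": [0.002, 0.015, 0.03, 0, 0, -0.007, 0.005, 0.028, 0.08, -0.002, -0.002, -0.007, 0.005, 0.028, 0.14, -0.002, -0.002, -0.007, 0.005, 0.028, 0.19, -0.002, -0.002, -0.007, 0.005, 0.028, 0.205, -0.002, -0.002, -0.007], "grip": 65, "grip_force": 60}}

```text
time: 5.0
eef_pos: [0.5032, -0.0933, 0.0317]
tcp_rot: [0.659, 0.752, -0.001, -0.003]
contact_force: [-0.8, -0.6, 0.7]
opening: 0.652
finger_force: 0.0
```

```bash
python3 - <<'E'
from h import *
rows([(.5077,-.098,.004,97.65)])
E
```

```text
t 5.0 q [-0.38  0.2   2.09 -0.    0.86 -0.51] p [ 0.5032 -0.0933  0.0317]
[-0.005, 0.004, 0.028, -0.005, -0.003, -0.002]
```

Call:
{"op": "carry_out", "data": {"deltas": [-0.005, 0.004, 0.012, -0.005, -0.003, 0, -0.005, 0.004, 0.02, -0.005, -0.003, 0, -0.005, 0.004, 0.027, -0.005, -0.003, 0]}}

```text
time: 5.38
eef_pos: [0.5118, -0.0994, 0.0087]
tcp_rot: [0.659, 0.752, 0.001, 0.004]
contact_force: [-0.6, -0.1, -0.4]
opening: 0.649
finger_force: 0.0
```

Call:
{"op": "carry_out", "data": {"deltas": [0, 0, 0, 0, 0, 0, 0, 0, 0, 0, 0, 0, 0, 0, 0, 0, 0, 0, 0, 0, 0, 0, 0, 0], "grip": 0}}

```text
time: 5.88
eef_pos: [0.5102, -0.0988, 0.0082]
tcp_rot: [0.659, 0.752, 0.0, 0.002]
contact_force: [-3.5, 0.4, 5.1]
opening: 0.36
finger_force: 60.8
```

```bash
python3 - <<'E'
from h import *
s=ctrl.get_state();print(s["contact_force"],s["wrist_torque"],s["opening"],s["finger_force"],s["eef_pos"])
u=np.array([-.133,.991,0]);b=s["eef_pos"]
rows([(*(b+u*k)[:2],b[2],97.65) for k in(.01,.035,.075,.115,.155)])
E
```

```text
[-3.47279878  0.43560242  5.1012171 ] [-0.09347218  0.78639161 -0.33842026] 0.35988311910924126 60.76396107673645 [ 0.51017155 -0.09875615  0.00816816]
t 5.88 q [-0.39  0.25  2.08 -0.    0.8  -0.52] p [ 0.5102 -0.0988  0.0082]
[0.01, 0.0, 0.0, 0.003, 0.003, -0.003, 0.035, 0.0, 0.0, 0.003, 0.003, -0.003, 0.075, 0.0, 0.0, 0.003, 0.003, -0.003, 0.115, 0.0, 0.0, 0.003, 0.003, -0.003, 0.155, 0.0, 0.0, 0.003, 0.003, -0.003]
```

Call:
{"op": "carry_out", "data": {"deltas": [0.008, 0, 0, 0, 0, 0, 0.025, 0, 0, 0, 0, 0, 0.05, 0, 0, 0, 0, 0, 0.075, 0, 0, 0, 0, 0, 0.1, 0, 0, 0, 0, 0]}}

```text
time: 6.5
eef_pos: [0.4989, -0.002, 0.0082]
tcp_rot: [0.659, 0.752, -0.0, 0.005]
contact_force: [-0.5, -6.9, 2.2]
opening: 0.358
finger_force: 60.5
```

Call:
{"op": "carry_out", "data": {"deltas": [0.02, 0, 0, 0, 0, 0, 0.04, 0, 0, 0, 0, 0, 0.055, 0, 0, 0, 0, 0, 0.06, 0, 0, 0, 0, 0, 0.06, 0, 0, 0, 0, 0]}}

```text
time: 7.12
eef_pos: [0.491, 0.06, 0.0082]
tcp_rot: [0.658, 0.753, 0.001, 0.004]
contact_force: [0.8, -1.3, 6.4]
opening: 0.359
finger_force: 60.9
```

```bash
python3 - <<'E'
from h import *
s=ctrl.get_state();print(s["contact_force"],s["wrist_torque"],s["opening"],s["finger_force"],s["eef_pos"],s["tcp_rot"])
p,d,P,K,T=cam("top");save("t2",p);np.save("t2P.npy",P);Q=P.reshape(-1,3)
def f(n,m):
    q=Q[m];r=cv2.minAreaRect((q[:,:2]*1000).astype(np.float32));print(n,len(q),q.mean(0).round(4),np.round(r[0],1),np.round(r[1],1),round(r[2],1))
f("bar",(Q[:,2]>.018)&(Q[:,2]<.03)&(Q[:,0]>.42)&(Q[:,0]<.58)&(Q[:,1]>-.14)&(Q[:,1]<.1))
f("stack",(Q[:,2]>.04)&(Q[:,2]<.056)&(Q[:,0]>.48)&(Q[:,0]<.56)&(Q[:,1]>-.33)&(Q[:,1]<-.14))
f("mag",(Q[:,2]>.056)&(Q[:,2]<.1)&(Q[:,0]>.48)&(Q[:,0]<.56)&(Q[:,1]>-.33)&(Q[:,1]<-.14))
cv2.imwrite("pics/t2c.png",cv2.resize(cv2.imread("pics/t2.png")[110:270,150:400],None,fx=3,fy=3))
E
```

```text
[ 0.79379467 -1.251794    6.40906703] [-0.23257299  0.00068502  0.17447452] 0.35895751857845276 60.85953712463379 [0.49103448 0.0600052  0.00821282] [0.65841254 0.75264549 0.00149063 0.00393348]
bar 397 [ 0.5054 -0.0439  0.0235] [505.7 -43.6] [32.1 89.1] 7.0
stack 888 [ 0.5288 -0.2326  0.0475] [ 525.8 -232.4] [ 49.8 186. ] 6.5
mag 330 [ 0.5272 -0.2336  0.0593] [ 527.7 -233.6] [ 46.2 189.5] 7.7
```

View pics/t2c.png

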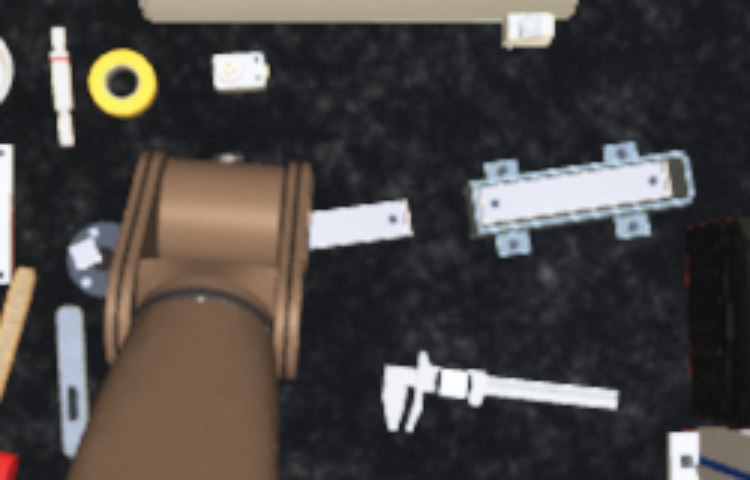

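The top view shows the bar clear of the magazine, its tail end at (410,217), while the other two bars sit dropped inside the channel. I'll regrip at the bar's centre.

Call:
{"op": "carry_out", "data": {"deltas": [0, 0, 0, 0, 0, 0, 0, 0, 0, 0, 0, 0, 0, 0, 0, 0, 0, 0, -0.03, 0, 0.002, 0, 0, 0, -0.063, 0, 0.003, 0, 0, 0], "grip": 65}}

```text
time: 7.8
eef_pos: [0.4973, -0.0028, 0.0038]
tcp_rot: [0.659, 0.753, 0.0, 0.002]
contact_force: [0.9, 0.6, 0.4]
opening: 0.649
finger_force: 0.0
```

Call:
{"op": "carry_out", "data": {"deltas": [0, 0, 0.001, -0.006, -0.004, 0, 0, 0, 0.001, -0.006, -0.004, 0, 0, 0, 0.001, -0.006, -0.004, 0, 0, 0, 0.001, -0.006, -0.004, 0], "grip": 0, "grip_force": 80}}

```text
time: 8.3
eef_pos: [0.4978, -0.0024, 0.0034]
tcp_rot: [0.658, 0.753, 0.001, 0.006]
contact_force: [0.6, -3.4, 1.7]
opening: 0.357
finger_force: 80.2
```

```bash
python3 - <<'E'
from h import *
s=ctrl.get_state();print(s["contact_force"],s["wrist_torque"],s["opening"],s["finger_force"],s["eef_pos"],s["tcp_rot"])
E
```

```text
[ 0.64537423 -3.40536053  1.73861673] [-0.48696649  0.0375783   0.01566787] 0.3565822752473824 80.24850726127625 [ 0.49779978 -0.00240506  0.00335067] [0.65845069 0.75259657 0.00122405 0.00629197]
```

Call:
{"op": "carry_out", "data": {"deltas": [0, 0, -0.006, 0, 0, 0, 0, 0, -0.014, 0, 0, 0, 0, 0, -0.02, 0, 0, 0, 0, 0, -0.02, 0, 0, 0, 0, 0, -0.02, 0, 0, 0]}}

```text
time: 8.93
eef_pos: [0.4972, -0.0024, 0.0231]
tcp_rot: [0.659, 0.752, 0.001, 0.006]
contact_force: [0.3, 0.6, -3.9]
opening: 0.355
finger_force: 79.7
```

```bash
python3 - <<'E'
from h import *
F=[];M=[]
for i in range(12):
    if i: ctrl.read_camera("wrist")
    s=ctrl.get_state();F.append(s["contact_force"]);M.append(s["wrist_torque"])
F=np.array(F);M=np.array(M);print(F.mean(0).round(2),F.std(0).round(2),M.mean(0).round(3),M.std(0).round(3),s["eef_pos"],s["tcp_rot"].round(4),s["time"])
a=np.deg2rad(7.65);u=np.array([-np.sin(a),np.cos(a),0]);v=np.array([np.cos(a),np.sin(a),0])
print("M·v",(M@v).mean(),"offset along u = -M·v... (u x -z = -v?)",np.cross(u,[0,0,-1]), "d=",(M@v).mean()/(np.cross(u,[0,0,-1])@v)/(.37*9.81))
p,d,P,K,T=cam("wrist");Q=P.reshape(-1,3)
m=(Q[:,2]>.03)&(Q[:,2]<.075)&(Q[:,0]>.45)&(Q[:,0]<.56)&(Q[:,1]>-.1)&(Q[:,1]<.1);q=Q[m];al=q@u;ac=q@v-np.array([.4978,-.0024,0])@v;k=abs(ac)<.012
print(k.sum(),np.percentile(al[k],[0,50,100]));print("slope",np.polyfit(al[k],q[k,2],1),"tcp along",np.array(s["eef_pos"])@u)
E
```

```text
[ 0.05  0.15 -3.43] [0.44 0.37 0.37] [-0.071  0.018  0.019] [0.029 0.031 0.029] [ 0.49741454 -0.00248186  0.02312772] [0.6589 0.7522 0.0013 0.0059] 9.475
M·v -0.06766062922490039 offset along u = -M·v... (u x -z = -v?) [-0.99109975 -0.13312134 -0.        ] d= 0.01864083236215125
17055 [-0.10520085 -0.0313869   0.01762477]
slope [-0.00135804  0.04334833] tcp along -0.06867625546605381
```

Call:
{"op": "carry_out", "data": {"deltas": [0, 0, 0.01, 0, 0, 0, 0, 0, 0.017, 0, 0, 0, 0, 0, 0.02, 0, 0, 0]}}

```text
time: 9.9
eef_pos: [0.4967, -0.0024, 0.0033]
tcp_rot: [0.659, 0.752, 0.0, 0.004]
contact_force: [-10.2, 1.7, 19.6]
opening: 0.349
finger_force: 82.7
```

Call:
{"op": "carry_out", "data": {"deltas": [0, 0, 0, -0.01, -0.006, 0, 0, 0, 0, -0.01, -0.006, 0, 0, 0, 0, -0.01, -0.006, 0, 0.018, 0, 0, -0.01, -0.006, 0, 0.018, 0, 0, -0.01, -0.006, 0], "grip": 60}}

```text
time: 10.52
eef_pos: [0.4947, 0.0166, 0.0028]
tcp_rot: [0.658, 0.753, 0.003, 0.011]
contact_force: [-1.0, -0.1, -0.4]
opening: 0.6
finger_force: 0.0
```

Call:
{"op": "carry_out", "data": {"deltas": [0, 0, 0, 0, 0, 0, 0, 0, 0, 0, 0, 0, 0, 0, 0, 0, 0, 0, 0, 0, 0, 0, 0, 0], "grip": 0}}

```text
time: 11.02
eef_pos: [0.4954, 0.0154, 0.0035]
tcp_rot: [0.659, 0.752, 0.003, 0.011]
contact_force: [-2.1, 2.3, 5.8]
opening: 0.354
finger_force: 80.5
```

Call:
{"op": "carry_out", "data": {"deltas": [0, 0, -0.006, 0, 0, 0, 0, 0, -0.014, 0, 0, 0, 0, 0, -0.02, 0, 0, 0, 0, 0, -0.02, 0, 0, 0, 0, 0, -0.02, 0, 0, 0]}}

```text
time: 11.65
eef_pos: [0.4947, 0.0154, 0.0229]
tcp_rot: [0.659, 0.752, 0.003, 0.011]
contact_force: [0.5, 0.8, -3.6]
opening: 0.352
finger_force: 79.6
```

```bash
cat >> h.py <<'E'
def torque(n=40,ang=7.65):
    F=[];M=[]
    for i in range(n):
        if i: ctrl.read_camera("top")
        s=ctrl.get_state();F.append(s["contact_force"]);M.append(s["wrist_torque"])
    F=np.array(F);M=np.array(M);a=np.deg2rad(ang);v=np.array([np.cos(a),np.sin(a),0])
    print("F",F.mean(0).round(2),"M",M.mean(0).round(4),"sd",M.std(0).round(3),"d mm",-(M@v).mean()/(.37*9.81)*1000,"+-",(M@v).std()/n**.5/3.6*1000)
    print(s["eef_pos"].round(4),s["tcp_rot"].round(4),s["opening"],s["time"])
E
python3 - <<'E'
from h import *
torque()
E
```

```text
F [ 0.01  0.09 -3.41] M [ 0.0016  0.0191 -0.0016] sd [0.029 0.023 0.026] d mm -1.1390646506891307 +- 1.282433371493127
[0.4949 0.0155 0.023 ] [0.6589 0.7522 0.0031 0.0115] 0.3548133930068327 13.6
```

The bar balances within about 1 mm of the grip now. I'll lift it and carry it beside the post for one close look.

```bash
cat >> h.py <<'E'
def mv(wps):
    s=ctrl.get_state(); r=R.from_quat(s["tcp_rot"]); o=[]
    for x,y,z,dy in wps:
        o+=[*(r.inv().apply(np.array([x,y,z])-s["eef_pos"])).round(4),*(r.inv().apply([0,0,np.deg2rad(dy)])).round(3)]
    print("t",s["time"],"p",s["eef_pos"].round(4),[float(v)+0. for v in o])
E
python3 - <<'E'
from h import *
mv([(.495,.0155,.035,0),(.495,.0155,.065,0),(.495,.0155,.10,0),(.497,.0155,.135,0),(.50,.02,.16,0)])
E
```

```text
t 13.6 p [0.4949 0.0155 0.023 ] [-0.0002, 0.0004, -0.012, 0.0, 0.0, 0.0, -0.0005, 0.001, -0.0419, 0.0, 0.0, 0.0, -0.001, 0.0017, -0.0769, 0.0, 0.0, 0.0, -0.0017, 0.0043, -0.1119, 0.0, 0.0, 0.0, 0.002, 0.0084, -0.1369, 0.0, 0.0, 0.0]
```

Call:
{"op": "carry_out", "data": {"deltas": [0, 0, -0.012, 0, 0, 0, -0.0005, 0.001, -0.042, 0, 0, 0, -0.001, 0.002, -0.077, 0, 0, 0, -0.001, 0.003, -0.112, 0, 0, 0, -0.001, 0.003, -0.137, 0, 0, 0]}}

```text
time: 14.22
eef_pos: [0.4957, 0.0162, 0.1629]
tcp_rot: [0.659, 0.752, 0.004, 0.013]
contact_force: [0.2, -0.0, -4.3]
opening: 0.353
finger_force: 79.8
```

```bash
python3 - <<'E'
from h import *
mv([(.502,.03,.165,0),(.512,.05,.165,0),(.525,.08,.165,0),(.535,.1,.165,0),(.54,.11,.165,0)])
E
```

```text
t 14.225 p [0.4957 0.0162 0.1629] [0.0128, 0.0081, -0.0021, 0.0, 0.0, 0.0, 0.0313, 0.0207, -0.0021, 0.0, 0.0, 0.0, 0.0593, 0.0375, -0.0021, 0.0, 0.0, 0.0, 0.0778, 0.05, -0.002, 0.0, 0.0, 0.0, 0.0871, 0.0563, -0.002, 0.0, 0.0, 0.0]
```

Call:
{"op": "carry_out", "data": {"deltas": [0.013, 0.008, -0.002, 0, 0, 0, 0.031, 0.021, -0.002, 0, 0, 0, 0.059, 0.038, -0.002, 0, 0, 0, 0.078, 0.05, -0.002, 0, 0, 0, 0.087, 0.056, -0.002, 0, 0, 0]}}

```text
time: 14.85
eef_pos: [0.5386, 0.1115, 0.1607]
tcp_rot: [0.658, 0.753, 0.002, 0.011]
contact_force: [0.4, -0.1, -3.1]
opening: 0.358
finger_force: 79.7
```

```bash
python3 - <<'E'
from h import *
ctrl.read_camera("top");ctrl.read_camera("top")
s=ctrl.get_state();print(s["eef_pos"].round(4),s["tcp_rot"].round(4))
p,d,P,K,T=cam("wrist");save("w3",p);Q=P.reshape(-1,3);print(T[:3,3])
m=(Q[:,2]>.087)&(Q[:,2]<.104)&(Q[:,0]>.45)&(Q[:,0]<.505)&(Q[:,1]>.16)&(Q[:,1]<.21);q=Q[m];print(len(q),q.mean(0),cv2.minAreaRect((q[:,:2]*1000).astype(np.float32)))
a=np.deg2rad(7.65);u=np.array([-np.sin(a),np.cos(a),0]);v=np.array([np.cos(a),np.sin(a),0]);w=Q-s["eef_pos"]
k=(abs(w@v)<.014)&(w[:,2]>0)&(w[:,2]<.05)&(w@u>.025);print("bar",k.sum(),"along",np.percentile((w@u)[k],[1,99]),np.polyfit((w@u)[k],w[k,2],1),np.median(w[k,2]), "across slope",np.polyfit((w@v)[k],w[k,2],1)[0])
E
```

```text
[0.5388 0.1109 0.1611] [0.6583 0.7527 0.0026 0.0108]
[0.5254806  0.18069705 0.30248616]
1208 [0.47451847 0.18614367 0.09436688] ((473.85467529296875, 185.9416046142578), (20.40728759765625, 20.125934600830078), 21.62668800354004)
bar 7951 along [0.02554091 0.06805441] [-0.02044949  0.02102079] 0.02018409710126473 across slope -0.001249496848606823
```

View pics/w3.png

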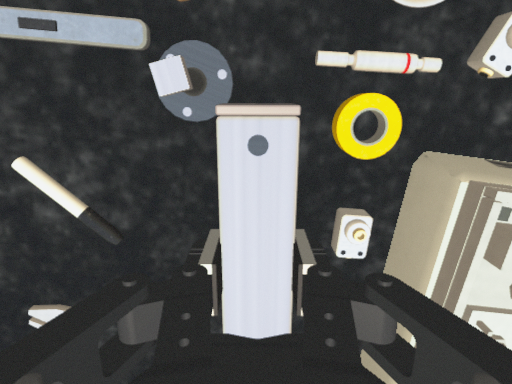

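The wrist view shows the bar held level, the pad's white face at (170,75) turned about 21.6°, and everything else clear. I'll move over the pad and turn the bar 14° to line up with it.

```bash
python3 - <<'E'
from h import *
mv([(.532,.12,.16,3),(.51,.145,.16,7),(.49,.168,.16,11),(.478,.181,.155,14),(.4743,.186,.15,14)])
E
```

```text
t 15.0 p [0.5386 0.1102 0.1612] [0.0106, -0.0052, 0.0009, -0.001, 0.001, -0.052, 0.0382, -0.0237, 0.0002, -0.002, 0.002, -0.122, 0.0637, -0.0405, -0.0004, -0.003, 0.003, -0.192, 0.0782, -0.0507, 0.0042, -0.003, 0.004, -0.244, 0.0837, -0.0538, 0.0091, -0.003, 0.004, -0.244]
```

Call:
{"op": "carry_out", "data": {"deltas": [0.011, -0.005, 0, -0.001, 0.001, -0.052, 0.038, -0.024, 0, -0.002, 0.002, -0.122, 0.064, -0.041, 0, -0.003, 0.003, -0.192, 0.078, -0.051, 0.004, -0.003, 0.004, -0.244, 0.084, -0.054, 0.009, -0.003, 0.004, -0.244]}}

```text
time: 15.62
eef_pos: [0.474, 0.1863, 0.1506]
tcp_rot: [0.562, 0.827, 0.004, 0.011]
contact_force: [1.0, -0.6, -2.9]
opening: 0.355
finger_force: 79.9
```

```bash
python3 - <<'E'
from h import *
torque(50,21.65)
mv([(.4743,.186,.15,0),(.4743,.186,.135,0),(.4743,.186,.12,0),(.4743,.186,.11,0),(.4743,.186,.104,0)])
E
```

```text
F [ 0.05 -0.04 -3.47] M [-0.0029  0.0214 -0.0023] sd [0.035 0.031 0.028] d mm -1.440536899886877 +- 1.2622780675927445
[0.4747 0.186  0.1509] [0.5624 0.8268 0.0041 0.0113] 0.35493405931353 18.075
t 18.075 p [0.4747 0.186  0.1509] [0.0002, -0.0004, 0.0009, 0.0, 0.0, 0.0, 0.0004, -0.0007, 0.0159, 0.0, 0.0, 0.0, 0.0006, -0.0009, 0.0308, 0.0, 0.0, 0.0, 0.0008, -0.0011, 0.0408, 0.0, 0.0, 0.0, 0.0008, -0.0013, 0.0468, 0.0, 0.0, 0.0]
```

Call:
{"op": "carry_out", "data": {"deltas": [0.001, 0, 0.01, 0, 0, 0, 0.002, -0.001, 0.024, 0, 0, 0, 0.002, -0.001, 0.036, 0, 0, 0, 0.002, -0.001, 0.044, 0, 0, 0, 0.002, -0.001, 0.048, 0, 0, 0]}}

```text
time: 18.7
eef_pos: [0.4738, 0.1871, 0.1019]
tcp_rot: [0.562, 0.827, 0.004, 0.011]
contact_force: [-0.2, 0.7, -3.8]
opening: 0.354
finger_force: 79.9
```

Call:
{"op": "carry_out", "data": {"deltas": [0, 0, 0.001, 0, 0, 0, 0, 0, 0.002, 0, 0, 0]}}

```text
time: 18.95
eef_pos: [0.4746, 0.1872, 0.1013]
tcp_rot: [0.562, 0.827, 0.004, 0.012]
contact_force: [0.4, -0.4, -4.1]
opening: 0.355
finger_force: 79.9
```

```bash
python3 - <<'E'
from h import *
torque(8,21.65)
E
```

```text
F [-0.12 -0.04 -3.3 ] M [-0.0102  0.0255 -0.0064] sd [0.023 0.043 0.026] d mm 0.0278220414843618 +- 2.781800424630884
[0.4743 0.1872 0.1011] [0.5624 0.8268 0.0043 0.0114] 0.3554112105609397 19.3
```

Still hanging with no contact yet, so I'll inch down.

Call:
{"op": "carry_out", "data": {"deltas": [0, 0, 0.001, 0, 0, 0, 0, 0, 0.0015, 0, 0, 0, 0, 0, 0.0015, 0, 0, 0]}}

```text
time: 19.68
eef_pos: [0.4741, 0.1872, 0.0992]
tcp_rot: [0.562, 0.827, 0.004, 0.011]
contact_force: [0.8, 0.1, -2.9]
opening: 0.353
finger_force: 79.9
```

Call:
{"op": "carry_out", "data": {"deltas": [0, 0, 0.001, 0, 0, 0, 0, 0, 0.001, 0, 0, 0, 0, 0, 0.001, 0, 0, 0]}}

```text
time: 20.05
eef_pos: [0.4743, 0.1872, 0.0985]
tcp_rot: [0.562, 0.827, 0.004, 0.011]
contact_force: [-0.1, 0.7, -2.0]
opening: 0.355
finger_force: 80.0
```

Call:
{"op": "carry_out", "data": {"deltas": [0, 0, 0.0005, 0, 0, 0, 0, 0, 0.001, 0, 0, 0, 0, 0, 0.001, 0, 0, 0]}}

```text
time: 20.42
eef_pos: [0.4744, 0.1872, 0.0984]
tcp_rot: [0.562, 0.827, 0.004, 0.011]
contact_force: [-3.6, -1.0, 5.7]
opening: 0.355
finger_force: 80.9
```

```bash
python3 - <<'E'
from h import *
torque(8,21.65)
E
```

```text
F [-3.78 -0.65  5.32] M [-0.2117  0.6832 -0.0095] sd [0.021 0.017 0.027] d mm -15.240069780723495 +- 2.4207271184925307
[0.4744 0.1872 0.0985] [0.5624 0.8268 0.004  0.0112] 0.35699291723724913 20.775
```

Call:
{"op": "carry_out", "data": {"deltas": [0, 0, -0.0005, 0, 0, 0, 0, 0, -0.0005, 0, 0, 0, 0, 0, -0.0005, 0, 0, 0], "grip_force": 20}}

```text
time: 21.15
eef_pos: [0.4744, 0.1872, 0.0984]
tcp_rot: [0.562, 0.827, 0.004, 0.011]
contact_force: [-3.6, -1.0, 5.6]
opening: 0.356
finger_force: 80.9
```

```bash
python3 - <<'E'
from h import *
torque(8,21.65)
E
```

```text
F [-3.67 -0.79  5.89] M [-0.1866  0.6729 -0.0112] sd [0.036 0.032 0.035] d mm -20.61893688003333 +- 4.112457663929759
[0.4744 0.1872 0.0984] [0.5624 0.8268 0.0041 0.0112] 0.35709784850991355 21.5
```

Call:
{"op": "carry_out", "data": {"deltas": [0, 0, -0.0005, 0, 0, 0, 0, 0, -0.0005, 0, 0, 0, 0, 0, -0.0005, 0, 0, 0], "grip": 0, "grip_force": 20}}

```text
time: 21.88
eef_pos: [0.4744, 0.1872, 0.0984]
tcp_rot: [0.562, 0.827, 0.004, 0.011]
contact_force: [-3.0, 0.3, 4.0]
opening: 0.357
finger_force: 80.7
```

Call:
{"op": "carry_out", "data": {"deltas": [0, 0, 0, 0, 0, 0, 0, 0, 0, 0, 0, 0], "grip": 42}}

```text
time: 22.12
eef_pos: [0.4745, 0.1872, 0.0981]
tcp_rot: [0.562, 0.827, 0.004, 0.012]
contact_force: [-0.4, 0.6, 0.1]
opening: 0.417
finger_force: 0.0
```

```bash
cat > bar.py <<'E'
from h import *
s=ctrl.get_state();print(s["time"],s["eef_pos"].round(4),s["contact_force"].round(2),s["opening"])
p,d,P,K,T=cam("wrist");save("w4",p);Q=P.reshape(-1,3)
a=np.deg2rad(21.65);u=np.array([-np.sin(a),np.cos(a),0]);v=np.array([np.cos(a),np.sin(a),0]);w=Q-[.4743,.186,.095]
k=(abs(w@v)<.012)&(w[:,2]>0)&(w[:,2]<.05)&(w@u>.03)&(w@u<.1);print("bar",k.sum(),"along",np.percentile((w@u)[k],[1,99]),np.polyfit((w@u)[k],w[k,2],1),"across",np.polyfit((w@v)[k],w[k,2],1)[0])
E
python3 bar.py
```

```text
22.125 [0.4745 0.1872 0.0981] [-0.36  0.59  0.11] 0.41731063429875725
bar 6407 along [0.03047947 0.06942676] [-0.02488052  0.02474182] across -0.0015533808984144548
```

Call:
{"op": "carry_out", "data": {"deltas": [0, 0, 0, 0, 0, 0, 0, 0, 0, 0, 0, 0, 0, 0, 0, 0, 0, 0], "grip": 65}}

```text
time: 22.55
eef_pos: [0.4743, 0.1872, 0.0983]
tcp_rot: [0.562, 0.827, 0.004, 0.011]
contact_force: [1.1, 1.1, 0.3]
opening: 0.647
finger_force: 0.0
```

```bash
python3 bar.py
```

```text
22.55 [0.4743 0.1872 0.0983] [1.08 1.07 0.25] 0.6467502927682338
bar 6373 along [0.03041825 0.06946587] [-0.02957371  0.02492403] across -0.0025560601631994233
```

Stable. Now straight up and clear.

Call:
{"op": "carry_out", "data": {"deltas": [0, 0, -0.01, 0, 0, 0, 0, 0, -0.03, 0, 0, 0, 0, 0, -0.06, 0, 0, 0, 0, 0, -0.1, 0, 0, 0, 0, 0, -0.13, 0, 0, 0]}}

```text
time: 23.22
eef_pos: [0.4717, 0.188, 0.2311]
tcp_rot: [0.562, 0.827, 0.005, 0.012]
contact_force: [-0.2, 0.1, 0.2]
opening: 0.651
finger_force: 0.0
```

```bash
python3 bar.py; sleep 0; python3 - <<'E'
from h import *
for i in range(20): ctrl.read_camera("scene")
p,d,P,K,T=cam("scene");save("s2",p);Q=P.reshape(-1,3)
a=np.deg2rad(21.65);u=np.array([-np.sin(a),np.cos(a),0]);v=np.array([np.cos(a),np.sin(a),0]);w=Q-[.4743,.186,.095]
k=(abs(w@v)<.012)&(w[:,2]>.015)&(w[:,2]<.035)&(abs(w@u)<.12);print("scene bar",k.sum(),np.percentile((w@u)[k],[1,99]),np.polyfit((w@u)[k],w[k,2],1))
E
python3 bar.py
```

```text
23.225 [0.4717 0.188  0.2311] [-0.16  0.13  0.15] 0.6513662836117586
bar 1545 along [0.03068173 0.06947024] [-0.00529955  0.02383846] across 0.0005191743387190063
scene bar 728 [-0.09818554  0.06924025] [-0.0129817  0.0252978]
24.325 [0.4712 0.1879 0.2283] [ 0.31  0.6  -0.37] 0.648308257184239
bar 1589 along [0.03045315 0.06961458] [-0.0031451   0.02370047] across -0.0014926745891125357
```

View pics/s2.png

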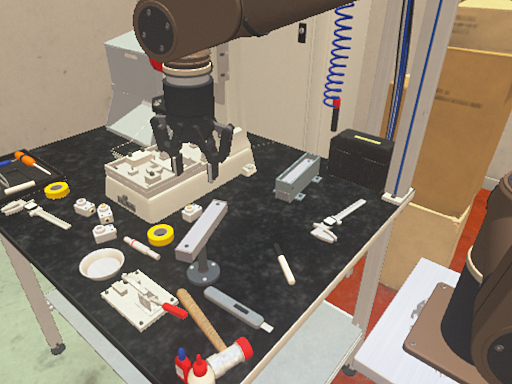

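The scene view shows the bar lying level on the post (203,232) by itself, the gripper clear above, the other bars in the magazine (297,175), and the bystanders where they were.

```bash
python3 -c "
from plant import ctrl
print(ctrl.sign_off())"
```

```text
the job is handed in; nothing more can be done
None
```

I handed the job in at about 24 s: the bar rests level by itself on the post's pad, the two other bars are in the magazine, and the bystanders look unmoved; sign-off gave no verdict.

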